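# Load a row of spice tins into a dispensing lane

### The job

Push the row of four spice tins, all together as one straight row, along the deck into the lane until the front tin sits against the stop plate at the lane's end, and hold the row pressed up there with about 12 newtons for a second, never pushing harder than 30 newtons on the way or at the stop. Then let go and slide the retaining bolt fully across the mouth behind the last tin. The tins stay standing on the deck and close together in line all the time, and the can, jar and carton nearby are left where they are.

Things in the scene. Friction and masses are not known exactly. Their poses are not given: they have to be found in the camera images.
- rack: Fixed lane unit: aluminium deck plate 130 mm wide (own x), 6 mm thick, from own y -280 to +320 mm; tins stand on it (z = 6 mm). Origin: underside, on the lane's centre line just inside the mouth. z up, y about the world's y (turned up to 0.15 rad). The lane runs towards -y and ends at the stop; the open loading end of the deck lies towards +y.
- mouth (a point): Point on the deck at the lane mouth, on the centre line (rack x 0, y +73, z 6 mm). From here the walls (4 mm thick, tops at z = 26 mm) narrow from 98 mm apart inside to 70 mm at rack y +15 mm, then run straight to y -271 mm. Bolt guides, small bridges 53 mm high, stand outside both walls at rack x +-42 to +-52, y -9 to +21 mm; tins pass between them.
- stop: Fixed dark steel stop mount across the lane's end, 66 x 14 x 50 mm; origin: centre of its underside, at rack y -264, z 6 mm. A rigid steel stop plate (62 wide, 46 high) on a screw faces the mouth: its face lies 40 to 58 mm from this origin, set by hand, different every time, unmeasured, unmoved by allowed loads. Pressing the row on it, force rises several N per mm.
- tin_1: Metal spice tin, brown band, lid, 64 wide (own x), 50 long along the row (own y), 62 mm high, 0.12 to 0.23 kg; origin: centre of its underside. Front one of the row, nearest the lane. The row stands on the deck roughly in line with the lane, gaps up to 6 mm, tins up to some 15 mm off line; sliding it takes 2 to 5 N, but an off-line tin can wedge on the flared walls.
- tin_2: the same kind of tin as tin_1, second in the row
- tin_3: the same kind of tin as tin_1, third in the row
- tin_4: the same kind of tin as tin_1, last in the row, farthest from the lane: the one to push on
- bolt (a joint): Travel of the steel retaining bolt in m: 0 to 0.01 at the start (open), 0.095 fully shut. Slides along the rack's -x with about 2 N friction and stays where left. Bar 103 x 12 x 10 mm at rack y +6 mm, z 32 to 42 mm; open, it sticks out on the rack's +x side (away from the robot); shut, it bars the mouth behind the last tin.
- bolt_knob (a point): Middle of the black upright knob on the bolt's outer end: 18 mm across, 22 mm high, spanning z 55 to 77 mm above the bench, on a stem 8 mm across from the bar (top z 42 mm). At rack x = +135 to +145 mm at the start, +50 mm when shut.
- can: Bystander: round food can, 74 mm across, 110 mm high; origin: centre of its underside.
- jar: Bystander: lidded jar, 72 mm across, 120 mm high; origin: centre of its underside.
- carton: Bystander: cardboard carton 70 x 110 x 50 mm; origin: centre of its underside.
Not all that is in view belongs to the job. Leave any red, turquoise or yellow look-alike of the tin_4 alone.

How it is judged:
By the outcome, as a careful person would: the job done as asked, in the order asked, and still so for the second after the job is handed in, with the robot touching nothing.
It also fails if it takes over 72 s, if anything falls off the work surface, if the arm or the gripper's body presses on something with over 40 N, if the wrist force passes 120 N, or if a joint passes its speed limit or range.

### The arm

A 6-joint arm with a two-finger parallel gripper is mounted at the origin on the work surface. World frame = base frame: x ahead of the robot, y to its left, z up, the work surface at z = 0. Lengths are in m, angles in rad, forces in N, time in s.
With the tool pointing down it reaches from about 0.3 to 0.875 m from the base axis. Payload 6.4 kg.
Tool frame: the origin (TCP) lies at the very end of the fingers, on their centre line; the grasp point (between the pads) lies 19 mm behind it; z points along the fingers, y is the direction in which the jaws open and shut (so a half turn about z gives the same grasp; the last joint's range is limited). The gripper opens to 88 mm and grips with 3 to 60 N. Pads are 18 mm wide; open, the fingers measure 123 mm over their backs; the gripper's body (75 mm by 187 mm) begins 45 mm behind the grasp point.
Start: joints at [1.104, 0.181, 1.607, -0, 1.354, -0.206], TCP at [0.148, 0.556, 0.239] pointing down, gripper open.
Joint ranges: [-2.99, 2.99], [-0.89, 2.07], [0.3, 2.58], [-1.14, 4.28], [0, 2.63], [-3.12, 3.12]. Speed limits (rad/s): [2.57, 2.57, 3.01, 3.14, 3.14, 3.14].

### API

Orientations are given as a rotation vector (axis times angle).
In Python, from cell import ctrl, cams, spotter gives the robot as it stands.
- The arm moves only by the tool servo_tool, never from a script. Its argument "moves" is a list of rows, each a list of 7 numbers: the finger opening in mm, from 0 to 88.1, then the shift along the world's x, y, z normalised to -1 to 1, where 1 is 4 cm, then the turn, a rotation vector about the world's x, y, z normalised to -1 to 1, where 1 is 60 degrees. A call has 1 to 5 rows; each row shifts and turns the commanded pose from where the row before left it; what a row does not reach is not made up. A row lasts 1/12 s, in which the tool goes at most 41.7 mm and 7.16 degrees, less where a joint would pass 70% of its speed; a pose out of reach is approached as far as the arm can. A call with a number of a shift or a turn outside -1 to 1 is refused whole. A call with a gripper value outside its range is refused whole. The fingers move at their own pace and stop on an object; "squeeze" is the grip in N (left out, the last holds). Time passes only in rows, so rows that do not move let the fingers close. It gives the time, the measured TCP pose, the force and the opening at its end, in the units of the state.
- ctrl.get_obs(): the state, without advancing time (a new reading comes with each control period).
- cams.snapshot(name): name is "scene" or "side" or "wrist"; returns a dict with "img" (400x640x3 uint8, blue, green, red), "mtx" (3x3 intrinsics, pixels), "T" (4x4, takes a point from camera to world coordinates). Camera axes: x right, y up, looking along -z (the intrinsics and any distortion apply to the point x, -y, -z); pixel columns grow to the right and rows downward; lengths in m; the calibration is good to about 2 mm. A picture is of the moment at which its call begins. There is no depth.
- ctrl.hand_in(): hands the job in, once; it reports no verdict.
Trained networks look in a picture, given as the dict that the camera call returned (one of the last four; its "shot" number tells which), for a name from the list of things; names that differ only in an ending like _2 or _b are one class to them, and where a whole thing is asked for, a point or a joint stands for the part that bears it (a point fixed in the world has none). Each returns a list of dicts, best first, with "conf" (0 to 1); they miss things now and then, are a little off and sometimes report something else, mostly with a low value. They report only what shows in the picture. A call takes as long as a camera call. They do not tell look-alikes from the thing itself.
- spotter.spot_in(picture, name): "uv" ([column, row] in pixels, amid what is visible of it).
- spotter.trace(picture, name): "region" (400x640 bool, what is visible of it) and "uv" ([column, row] in pixels, amid what is visible of it).
The state is a dict: "t": time; "q": joint angles; "qd": joint speeds; "joint_efforts": joint torques, N m; "tool_pos": TCP position; "eef_rot": TCP orientation; "wrist_force": force on the tool from outside, world axes, zero at the start; "moment": the same for the moment, N m; "opening": opening from 0.0 (shut) to 1.0 (fully open).
Only numpy, scipy, OpenCV 4.12 (cv2) and the standard library are available. Lean on these libraries where they do the work, as an engineer would, in place of code of your own. Each camera call takes 0.05 s, during which the arm holds its last target. There are 200 camera calls.

## Working session

There is one attempt and no reset: what is moved stays moved. The work goes in short steps, Python scripts to look and compute and a tool call to move; the robot and the scene stay as the last step left them, time stands still between calls to the robot, and variables do not carry over. Pictures are saved under pics/ and viewed, about 8 in all and at most 12, crops included, and the job is handed in when it is done.

Besides the shell and the picture viewer there is one more tool, called by a JSON object that holds its "op" and its "data". servo_tool: Moves the arm, as the interface text tells. Its arguments: {"type":"object","properties":{"moves":{"type":"array","items":{"type":"array","items":{"type":"number"}}},"squeeze":{"type":"number"}},"required":["moves"]}

```bash
ls; mkdir -p pics; python3 - <<'E'
from cell import ctrl,cams,spotter
import cv2,numpy as np
o=ctrl.get_obs();print({k:np.round(v,3) for k,v in o.items()})
for n in ["scene","side"]:
    s=cams.snapshot(n);cv2.imwrite(f"pics/{n}0.png",s["img"]);print(n,s["mtx"],s["T"].round(3),s.keys())
    for w in ["rack","tin_1","bolt_knob","stop","can","jar","carton"]:
        print(w,[(np.round(d["uv"]),round(d["conf"],2)) for d in spotter.spot_in(s,w)])
E
```

```text
pics
{'t': np.float64(0.0), 'q': array([ 1.104,  0.182,  1.608,  0.   ,  1.354, -0.206]), 'qd': array([-0.001, -0.002,  0.001, -0.   , -0.001,  0.   ]), 'joint_efforts': array([-1.0000e-03, -4.3386e+01, -3.4185e+01,  7.0000e-02,  3.9000e-02,
       -0.0000e+00]), 'tool_pos': array([0.148, 0.555, 0.238]), 'eef_rot': array([-4.090e-01, -3.114e+00,  3.000e-03]), 'wrist_force': array([ 0.274, -1.184, -0.408]), 'moment': array([ 0.01 , -0.005,  0.057]), 'opening': np.float64(1.0)}
scene [[412.51836825   0.         321.94723623]
 [  0.         412.51836825 198.63169157]
 [  0.           0.           1.        ]] [[ 0.065 -0.588  0.806  1.174]
 [ 0.998  0.019 -0.067  0.011]
 [ 0.024  0.808  0.588  0.58 ]
 [ 0.     0.     0.     1.   ]] dict_keys(['img', 'mtx', 'T', 'shot'])
rack [(array([262., 222.]), 0.93), (array([289., 246.]), 0.3)]
tin_1 [(array([354., 208.]), 0.96), (array([379., 210.]), 0.94), (array([468., 208.]), 0.92), (array([330., 208.]), 0.87), (array([408., 176.]), 0.81), (array([403., 201.]), 0.78), (array([486., 253.]), 0.74), (array([262., 222.]), 0.38)]
bolt_knob [(array([2
[... 294 characters left out ...]
 0.           1.        ]] [[ 0.873  0.356 -0.335  0.208]
 [-0.488  0.632 -0.601 -0.44 ]
 [-0.002  0.688  0.726  0.714]
 [ 0.     0.     0.     1.   ]] dict_keys(['img', 'mtx', 'T', 'shot'])
rack [(array([353., 291.]), 0.77)]
tin_1 [(array([306., 139.]), 0.94), (array([260., 148.]), 0.79), (array([294., 184.]), 0.76), (array([313., 218.]), 0.75), (array([298., 201.]), 0.67), (array([237., 186.]), 0.65), (array([282., 171.]), 0.59)]
bolt_knob [(array([372., 226.]), 0.87)]
stop [(array([390., 340.]), 0.64)]
can [(array([432., 270.]), 0.6)]
jar [(array([334., 158.]), 0.58), (array([280., 173.]), 0.3)]
carton [(array([368., 226.]), 0.67), (array([331., 370.]), 0.66), (array([390., 341.]), 0.21)]
```

View pics/scene0.png

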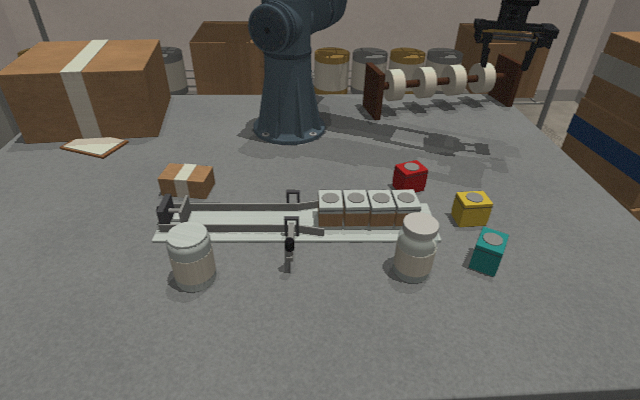

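View pics/side0.png

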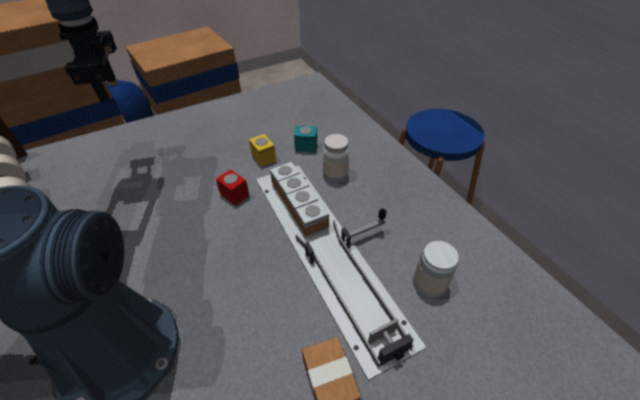

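The scene picture shows the four brown-banded tins in the row at about (330,208), (354,208), (379,208) and (405,208). The red (410,176), yellow (472,208) and turquoise (488,252) ones are look-alikes. The knob is at (290,244) and the stop at (165,210). Next I confirm with an enlarged crop.

```bash
python3 - <<'E'
import cv2,numpy as np
a=cv2.imread("pics/scene0.png")[180:280,150:450]; a=cv2.resize(a,None,fx=2.66,fy=2.66,interpolation=cv2.INTER_CUBIC)
b=cv2.imread("pics/side0.png")[155:375,250:450]; 
b=cv2.resize(b,(0,0),fx=2.6,fy=2.6,interpolation=cv2.INTER_CUBIC)
print(a.shape,b.shape)
cv2.imwrite("pics/ca.png",a);cv2.imwrite("pics/cb.png",b)
E
```

```text
(266, 798, 3) (572, 520, 3)
```

View pics/ca.png

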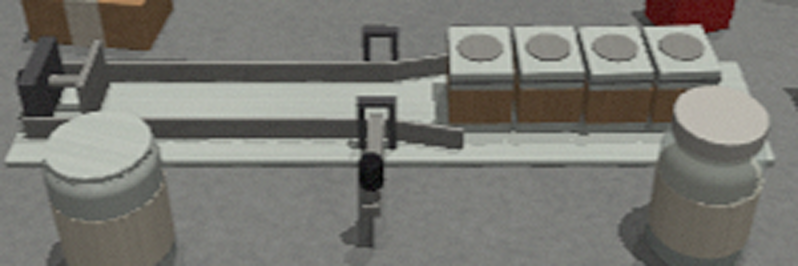

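View pics/cb.png

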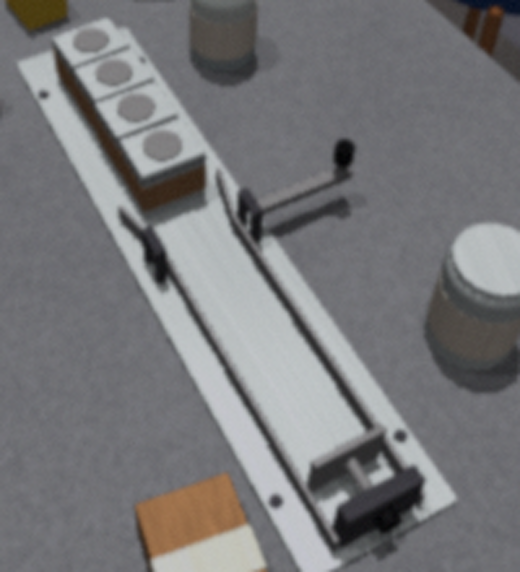

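```bash
cat > h.py <<'E'
import numpy as np,json
def ray(s,uv):
    K=np.array(s["mtx"]);T=np.array(s["T"]);d=np.array([(uv[0]-K[0,2])/K[0,0],-(uv[1]-K[1,2])/K[1,1],-1.])
    return T[:3,3],T[:3,:3]@d
def onz(s,uv,z):
    o,d=ray(s,uv);return (o+d*(z-o[2])/d[2])[:2]
def proj(s,P):
    K=np.array(s["mtx"]);T=np.array(s["T"]);p=T[:3,:3].T@(np.array(P)-T[:3,3]);return K[0,2]-K[0,0]*p[0]/p[2],K[1,2]+K[1,1]*p[1]/p[2]
def rk(r,x,y):
    c,s=np.cos(r[2]),np.sin(r[2]);return np.array([r[0]+c*x-s*y,r[1]+s*x+c*y])
def inv(r,P):
    c,s=np.cos(r[2]),np.sin(r[2]);d=np.array(P)-r[:2];return np.array([c*d[0]+s*d[1],-s*d[0]+c*d[1]])
E
python3 - <<'E'
from cell import cams
from h import *
from scipy.optimize import least_squares
A=cams.snapshot("scene");B=cams.snapshot("side")
fa=lambda u,v:(150+u/2.66,180+v/2.66); fb=lambda u,v:(250+u/2.6,155+v/2.6)
pts=[(A,fa(9,157),(.065,-.28,.006)),(A,fa(771,156),(.065,.32,.006)),(A,fa(744,62),(-.065,.32,.006)),
(B,fb(456,494),(.065,-.28,.006)),(B,fb(18,65),(-.065,.32,.006)),(B,fb(306,574),(-.065,-.28,.006)),
(B,fb(123,207),(-.0495,.073,.026)),(A,fa(463,133),(.0515,.073,.026)),(B,fb(221,172),(.0515,.073,.026))]
f=lambda r:np.concatenate([onz(s,uv,p[2])-rk(r,p[0],p[1]) for s,uv,p in pts])
w=least_squares(f,[.5,0,0],loss="soft_l1",f_scale=.003);r=w.x
print("rack",r.round(4));print((f(r)*1000).round(1).reshape(-1,2))
for s,f_,L in((A,fa,[(479,47),(547,46),(614,46),(683,46)]),(B,fb,[(162,146),(137,107),(114,72),(91,40)])):
    for l in L:
        p=onz(s,f_(*l),.068);print("tin",p.round(4),(inv(r,p)*1000).round(1))
for s,uv in((A,fa(371,172)),(B,fb(344,153))):
    p=onz(s,uv,.066);print("knob",p.round(4),(inv(r,p)*1000).round(1))
for n,s,uv,z in(("plate",B,fb(310,465),.052),("plateR",B,fb(383,432),.052),("plateA",A,fa(103,43),.052),("can",A,(190,237),.11),("jar",A,(420.5,222),.12),("jarB",B,(336,141),.12),("canB",B,(439,251),.11)):
    p=onz(s,uv,z);print(n,p.round(4),(inv(r,p)*1000).round(1))
np.save("rack.npy",r)
E
```

```text
rack [ 4.668e-01 -1.000e-04 -3.900e-02]
[[-3.5  2.8]
 [-4.9 -1.7]
 [ 0.7  6.4]
 [ 0.5  2.9]
 [ 0.7 -7.3]
 [ 1.6  5.1]
 [ 0.4 -4.7]
 [ 4.5  0.2]
 [-1.5 -8.3]]
tin [0.4701 0.0866] [-0.1 86.7]
tin [0.4705 0.1411] [ -1.8 141.2]
tin [0.4723 0.195 ] [ -2.1 195.1]
tin [0.4741 0.2507] [ -2.5 250.9]
tin [0.4698 0.0848] [-0.3 84.9]
tin [0.4725 0.14  ] [  0.3 140.2]
tin [0.4747 0.1936] [  0.4 193.8]
tin [0.4751 0.2472] [ -1.3 247.4]
knob [6.113e-01 5.000e-04] [144.3   6.2]
knob [ 0.6095 -0.0015] [142.7   4.2]
plate [ 0.4243 -0.2231] [ -33.8 -224.5]
plateR [ 0.4845 -0.2284] [  26.5 -227.5]
plateA [ 0.4325 -0.217 ] [ -25.8 -218.1]
can [ 0.6336 -0.167 ] [ 173.2 -160.3]
jar [0.6203 0.2335] [144.3 239.4]
jarB [0.6196 0.2314] [143.7 237.2]
canB [ 0.6229 -0.1682] [ 162.6 -162. ]
```

The tins' lids sit on the lane line to within 3 mm. The knob is at rack x 143, y 5 as expected, and both cameras agree on the jar. I move in behind tin 4 with the jaws across the row.

{"op": "servo_tool", "data": {"moves": [[20,0.75,-0.53,0,0,0,-0.117],[20,0.75,-0.53,0,0,0,-0.117],[20,0.75,-0.53,0,0,0,-0.117],[20,0.75,-0.53,0,0,0,-0.117],[20,0.75,-0.53,0,0,0,-0.117]]}}

```text
t: 1.32
tool_pos: [0.2993, 0.4485, 0.2389]
eef_rot: [1.337, 2.843, 0.001]
wrist_force: [-0.0, 0.1, 0.1]
opening: 0.65
```

{"op": "servo_tool", "data": {"moves": [[20,0.75,-0.53,0,0,0,-0.117],[20,0.75,-0.53,0,0,0,-0.117],[20,0.75,-0.53,0,0,0,-0.117],[20,0.75,-0.53,0,0,0,-0.117],[20,0.75,-0.53,0,0,0,-0.117]]}}

```text
t: 1.73
tool_pos: [0.4496, 0.3423, 0.2389]
eef_rot: [2.132, 2.307, 0.001]
wrist_force: [0.7, 0.2, -0.2]
opening: 0.264
```

{"op": "servo_tool", "data": {"moves": [[20,0.75,-0.53,0,0,0,-0.117],[20,0,0,0,0,0,0]]}}

```text
t: 1.9
tool_pos: [0.4832, 0.3184, 0.2388]
eef_rot: [2.273, 2.164, 0.002]
wrist_force: [-0.1, -0.1, 0.1]
opening: 0.23
```

```bash
python3 - <<'E'
from cell import ctrl,cams
import cv2,numpy as np
from scipy.spatial.transform import Rotation as R
o=ctrl.get_obs();print({k:np.round(o[k],3) for k in("t","q","tool_pos","eef_rot","wrist_force","opening")});print(R.from_rotvec(o["eef_rot"]).as_matrix().round(3))
s=cams.snapshot("wrist");cv2.imwrite("pics/w1.png",s["img"]);print(s["T"].round(3));np.savez("w1.npz",mtx=s["mtx"],T=s["T"])
E
```

```text
{'t': np.float64(1.9), 'q': array([ 0.379,  0.188,  1.599, -0.002,  1.353,  0.428]), 'tool_pos': array([0.483, 0.318, 0.239]), 'eef_rot': array([2.273e+00, 2.164e+00, 2.000e-03]), 'wrist_force': array([-0.083, -0.061,  0.089]), 'opening': np.float64(0.23)}
[[ 0.049  0.999  0.003]
 [ 0.999 -0.049 -0.001]
 [-0.001  0.003 -1.   ]]
[[ 0.999  0.048  0.012  0.485]
 [-0.049  0.949  0.311  0.399]
 [ 0.003 -0.311  0.95   0.385]
 [ 0.     0.     0.     1.   ]]
```

View pics/w1.png

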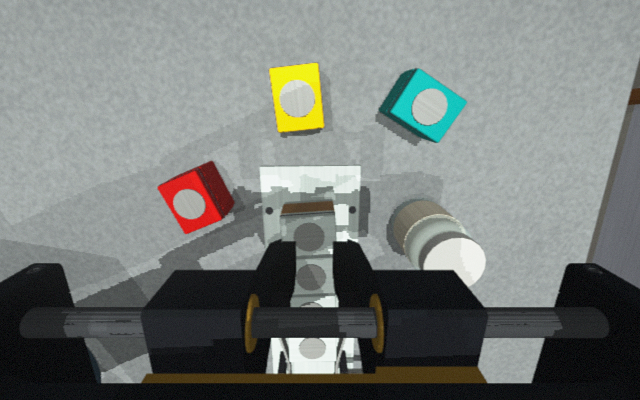

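The wrist picture shows tin 4's lid at (310,236), tin 3's at (311,277) and tin 1's at (312,348). The deck end corners are at (261,166) and (361,166), and the jar is at about (455,262).

```bash
python3 - <<'E'
from h import *
s=np.load("w1.npz");r=np.load("rack.npy")
for n,uv,z in(("cornL",(261,166),.006),("cornR",(361.5,166),.006),("t4",(310.5,236.5),.068),("t3",(311,277.5),.068),("t1",(312.5,348),.068),("t4 back L",(283,212),.068),("t4 back R",(333,212),.068),("jar",(455,262),.12),("yellow front",(300,132),.006)):
    p=onz(s,uv,z);print(n,p.round(4),(inv(r,p)*1000).round(1))
E
```

```text
cornL [0.4147 0.3229] [-64.6 320.7]
cornR [0.5441 0.3165] [ 65.  319.3]
t4 [0.4752 0.2494] [ -1.3 249.6]
t3 [0.4729 0.1944] [ -1.5 194.6]
t1 [0.4692 0.086 ] [-0.9 86.1]
t4 back L [0.4457 0.2814] [-32.1 280.5]
t4 back R [0.5023 0.2786] [ 24.6 279.8]
jar [0.6205 0.2385] [144.3 244.4]
yellow front [0.4677 0.3633] [-13.3 363.1]
```

{"op": "servo_tool", "data": {"moves": [[20,-0.03,-0.06,-0.9,-0.033,0,0],[20,-0.03,-0.05,-0.9,0,0,0],[20,-0.03,-0.05,-0.9,0,0,0],[20,-0.03,-0.05,-0.9,0,0,0],[20,-0.02,-0.05,-0.9,0,0,0]]}}

```text
t: 2.37
tool_pos: [0.4715, 0.3128, 0.0574]
eef_rot: [2.242, 2.165, -0.037]
wrist_force: [0.8, 0.2, 0.2]
opening: 0.225
```

{"op": "servo_tool", "data": {"moves": [[20,0,0,-0.4,0,0,0],[20,0,0,-0.3,0,0,0],[20,0,0,0,0,0,0]]}}

```text
t: 2.62
tool_pos: [0.4703, 0.3119, 0.0282]
eef_rot: [2.244, 2.165, -0.044]
wrist_force: [0.4, 0.3, -0.1]
opening: 0.223
```

{"op": "servo_tool", "data": {"moves": [[20,0.08,-0.1,0.03,0,0,0],[20,0.07,-0.1,0,0,0,0],[20,0.04,-0.1,0,0,0,0],[20,-0.004,-0.1,0,0,0,0],[20,-0.004,-0.1,0,0,0,0]]}}

```text
t: 3.03
tool_pos: [0.4809, 0.2917, 0.0331]
eef_rot: [2.245, 2.161, -0.034]
wrist_force: [-1.3, 0.1, -0.5]
opening: 0.23
```

{"op": "servo_tool", "data": {"moves": [[20,-0.004,-0.1,0,0,0,0],[20,-0.004,-0.1,0,0,0,0],[20,-0.004,-0.1,0,0,0,0],[20,-0.004,-0.1,0,0,0,0],[20,-0.004,-0.1,0,0,0,0]]}}

```text
t: 3.45
tool_pos: [0.4796, 0.2722, 0.0323]
eef_rot: [2.245, 2.162, -0.035]
wrist_force: [-0.0, 5.0, 2.7]
opening: 0.227
```

{"op": "servo_tool", "data": {"moves": [[20,-0.005,-0.12,0,0,0,0],[20,-0.005,-0.12,0,0,0,0],[20,-0.005,-0.12,0,0,0,0],[20,-0.005,-0.12,0,0,0,0],[20,-0.005,-0.12,0,0,0,0]]}}

```text
t: 3.87
tool_pos: [0.4785, 0.2484, 0.0324]
eef_rot: [2.245, 2.162, -0.035]
wrist_force: [0.2, 5.3, 1.6]
opening: 0.227
```

```bash
cat > look.py <<'E'
import sys,cv2
from cell import cams
A=cams.snapshot("scene")["img"][150:280,140:460];B=cams.snapshot("side")["img"][150:375,220:450]
a=cv2.resize(A,None,fx=2.4,fy=2.4,interpolation=cv2.INTER_CUBIC);b=cv2.resize(B,None,fx=1.25,fy=1.25)
cv2.imwrite(sys.argv[1],cv2.vconcat([a,cv2.copyMakeBorder(b,0,0,0,a.shape[1]-b.shape[1],cv2.BORDER_CONSTANT)]))
E
python3 look.py pics/p2.png
```

```text
(no output)
```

View pics/p2.png

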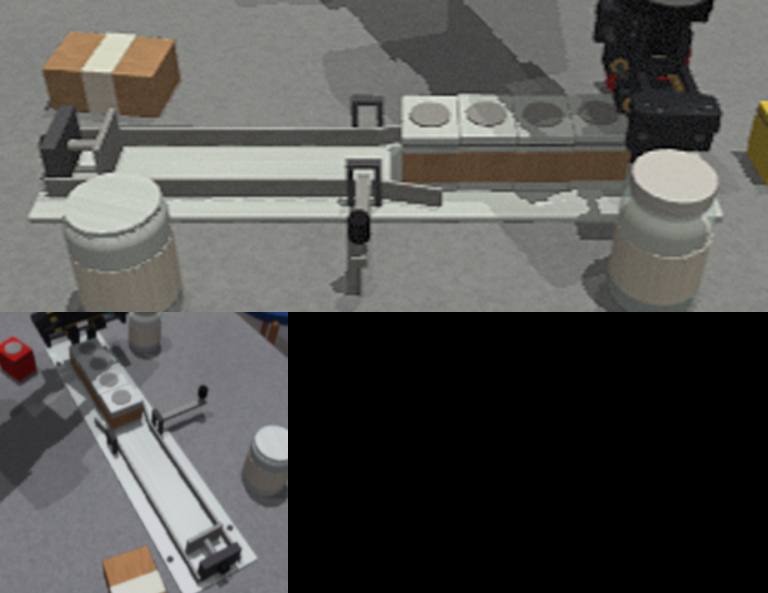

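The row is closed up with its lids at (430..598,113) in the crop, and it is straight. The fingers are behind tin 4 and clear of the jar. I keep pushing.

{"op": "servo_tool", "data": {"moves": [[20,-0.005,-0.12,0,0,0,0],[20,-0.005,-0.12,0,0,0,0],[20,-0.005,-0.12,0,0,0,0],[20,-0.005,-0.12,0,0,0,0],[20,-0.005,-0.12,0,0,0,0]]}}

```text
t: 4.38
tool_pos: [0.4773, 0.2245, 0.0321]
eef_rot: [2.245, 2.162, -0.035]
wrist_force: [0.2, 6.2, 1.9]
opening: 0.229
```

{"op": "servo_tool", "data": {"moves": [[20,-0.005,-0.12,0,0,0,0],[20,-0.005,-0.12,0,0,0,0],[20,-0.005,-0.12,0,0,0,0],[20,-0.005,-0.12,0,0,0,0],[20,-0.005,-0.12,0,0,0,0]]}}

```text
t: 4.8
tool_pos: [0.4762, 0.2005, 0.0321]
eef_rot: [2.245, 2.162, -0.036]
wrist_force: [1.1, 5.8, 3.2]
opening: 0.231
```

{"op": "servo_tool", "data": {"moves": [[20,-0.005,-0.12,0,0,0,0],[20,-0.005,-0.12,0,0,0,0],[20,-0.005,-0.12,0,0,0,0],[20,-0.005,-0.12,0,0,0,0],[20,-0.005,-0.12,0,0,0,0]]}}

```text
t: 5.22
tool_pos: [0.4752, 0.1765, 0.0322]
eef_rot: [2.245, 2.162, -0.036]
wrist_force: [0.8, 7.0, 2.1]
opening: 0.226
```

{"op": "servo_tool", "data": {"moves": [[20,-0.005,-0.12,0,0,0,0],[20,-0.005,-0.12,0,0,0,0],[20,-0.005,-0.12,0,0,0,0],[20,-0.005,-0.12,0,0,0,0],[20,-0.005,-0.12,0,0,0,0]]}}

```text
t: 5.63
tool_pos: [0.4741, 0.1525, 0.0321]
eef_rot: [2.245, 2.162, -0.036]
wrist_force: [0.1, 6.6, 3.3]
opening: 0.226
```

{"op": "servo_tool", "data": {"moves": [[20,-0.005,-0.12,0,0,0,0],[20,-0.005,-0.12,0,0,0,0],[20,-0.005,-0.12,0,0,0,0],[20,-0.005,-0.12,0,0,0,0],[20,-0.005,-0.12,0,0,0,0]]}}

```text
t: 6.05
tool_pos: [0.4731, 0.1285, 0.0321]
eef_rot: [2.246, 2.162, -0.036]
wrist_force: [1.2, 6.7, 3.0]
opening: 0.225
```

{"op": "servo_tool", "data": {"moves": [[20,-0.005,-0.12,0,0,0,0],[20,-0.005,-0.12,0,0,0,0],[20,-0.005,-0.12,0,0,0,0],[20,-0.005,-0.12,0,0,0,0],[20,-0.005,-0.12,0,0,0,0]]}}

```text
t: 6.47
tool_pos: [0.4721, 0.1046, 0.0321]
eef_rot: [2.246, 2.162, -0.036]
wrist_force: [0.6, 5.8, 4.3]
opening: 0.229
```

```bash
python3 look.py pics/p3.png
```

```text
(no output)
```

View pics/p3.png

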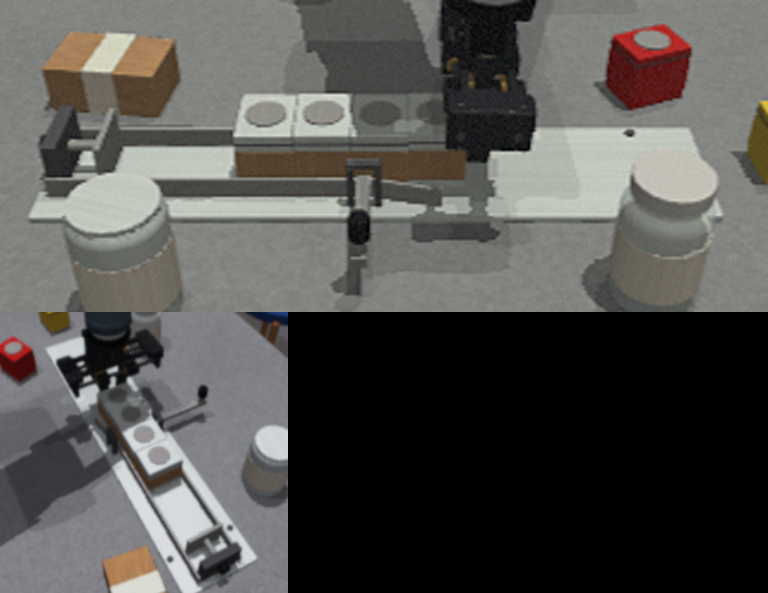

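The row is straight and close together inside the lane, with its lids at (265..430,112) in the crop. The force is a steady 6 to 7 N.

{"op": "servo_tool", "data": {"moves": [[20,-0.005,-0.12,0,0,0,0],[20,-0.005,-0.12,0,0,0,0],[20,-0.005,-0.12,0,0,0,0],[20,-0.005,-0.12,0,0,0,0],[20,-0.005,-0.12,0,0,0,0]]}}

```text
t: 6.98
tool_pos: [0.471, 0.0806, 0.032]
eef_rot: [2.246, 2.162, -0.037]
wrist_force: [0.7, 7.4, 3.9]
opening: 0.228
```

{"op": "servo_tool", "data": {"moves": [[20,-0.005,-0.12,0,0,0,0],[20,-0.005,-0.12,0,0,0,0],[20,-0.005,-0.12,0,0,0,0],[20,-0.005,-0.12,0,0,0,0],[20,-0.005,-0.12,0,0,0,0]]}}

```text
t: 7.4
tool_pos: [0.4709, 0.0565, 0.0321]
eef_rot: [2.245, 2.161, -0.034]
wrist_force: [3.5, 6.7, 1.1]
opening: 0.227
```

{"op": "servo_tool", "data": {"moves": [[20,-0.005,-0.12,0,0,0,0],[20,-0.005,-0.12,0,0,0,0],[20,-0.005,-0.12,0,0,0,0],[20,-0.004,-0.1,0,0,0,0],[20,-0.003,-0.08,0,0,0,0]]}}

```text
t: 7.82
tool_pos: [0.4701, 0.0348, 0.0321]
eef_rot: [2.245, 2.161, -0.034]
wrist_force: [3.0, 7.7, 1.6]
opening: 0.231
```

{"op": "servo_tool", "data": {"moves": [[20,-0.002,-0.1,0,0,0,0],[20,-0.002,-0.1,0,0,0,0],[20,-0.002,-0.1,0,0,0,0],[20,-0.002,-0.1,0,0,0,0],[20,-0.002,-0.08,0,0,0,0]]}}

```text
t: 8.23
tool_pos: [0.4693, 0.0157, 0.0321]
eef_rot: [2.245, 2.162, -0.035]
wrist_force: [3.8, 7.5, 1.0]
opening: 0.23
```

{"op": "servo_tool", "data": {"moves": [[20,-0.001,-0.04,0,0,0,0],[20,-0.001,-0.04,0,0,0,0],[20,-0.001,-0.04,0,0,0,0],[20,-0.001,-0.03,0,0,0,0],[20,-0.001,-0.03,0,0,0,0]]}}

```text
t: 8.65
tool_pos: [0.4691, 0.0087, 0.0321]
eef_rot: [2.245, 2.162, -0.035]
wrist_force: [2.9, 7.2, 2.8]
opening: 0.227
```

{"op": "servo_tool", "data": {"moves": [[20,-0.001,-0.02,0,0,0,0],[20,-0.001,-0.02,0,0,0,0],[20,-0.001,-0.02,0,0,0,0],[20,-0.001,-0.02,0,0,0,0],[20,0,0,0,0,0,0]]}}

```text
t: 9.07
tool_pos: [0.469, 0.0054, 0.0321]
eef_rot: [2.245, 2.162, -0.035]
wrist_force: [2.6, 5.4, 1.0]
opening: 0.225
```

{"op": "servo_tool", "data": {"moves": [[20,-0.001,-0.015,0,0,0,0],[20,-0.001,-0.015,0,0,0,0],[20,-0.001,-0.015,0,0,0,0],[20,0,-0.015,0,0,0,0],[20,0,-0.015,0,0,0,0]]}}

```text
t: 9.48
tool_pos: [0.4688, 0.0026, 0.032]
eef_rot: [2.245, 2.162, -0.035]
wrist_force: [3.0, 7.0, 1.9]
opening: 0.227
```

{"op": "servo_tool", "data": {"moves": [[20,-0.001,-0.015,0,0,0,0],[20,-0.001,-0.015,0,0,0,0],[20,-0.001,-0.015,0,0,0,0],[20,0,-0.015,0,0,0,0],[20,0,-0.015,0,0,0,0]]}}

```text
t: 9.9
tool_pos: [0.4687, -0.0004, 0.0321]
eef_rot: [2.245, 2.162, -0.035]
wrist_force: [3.3, 7.2, 2.5]
opening: 0.227
```

```bash
python3 look.py pics/p4.png
```

```text
(no output)
```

View pics/p4.png

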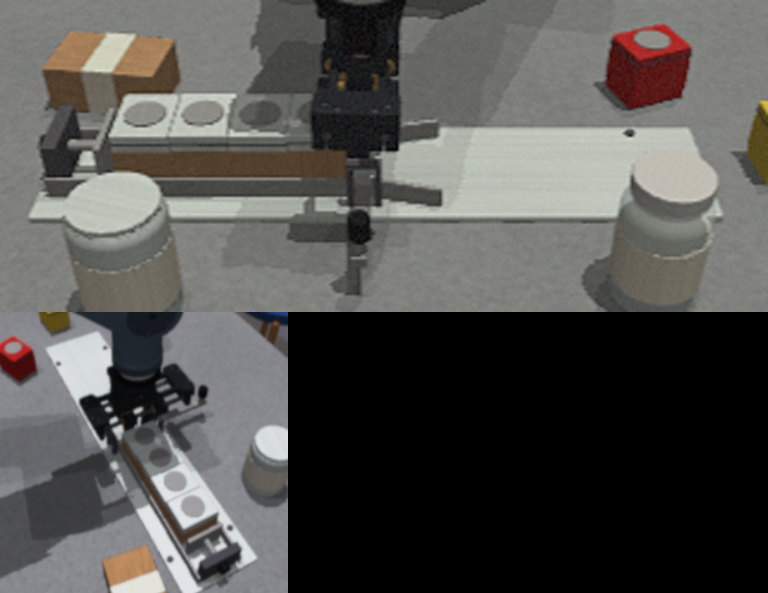

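The front tin is only a few mm from the plate (plate at about (107,130), tin edge at about (115,130) in the crop), and the row is straight. I continue in small steps.

{"op": "servo_tool", "data": {"moves": [[20,-0.001,-0.015,0,0,0,0],[20,-0.001,-0.015,0,0,0,0],[20,-0.001,-0.015,0,0,0,0],[20,0,-0.015,0,0,0,0],[20,0,-0.015,0,0,0,0]]}}

```text
t: 10.42
tool_pos: [0.4686, -0.0034, 0.032]
eef_rot: [2.245, 2.162, -0.035]
wrist_force: [2.5, 7.0, 2.1]
opening: 0.228
```

{"op": "servo_tool", "data": {"moves": [[20,-0.001,-0.012,0,0,0,0],[20,-0.001,-0.012,0,0,0,0],[20,-0.001,-0.012,0,0,0,0],[20,0,-0.012,0,0,0,0]]}}

```text
t: 10.75
tool_pos: [0.4685, -0.0053, 0.0321]
eef_rot: [2.245, 2.162, -0.035]
wrist_force: [2.4, 7.0, 2.4]
opening: 0.23
```

{"op": "servo_tool", "data": {"moves": [[20,-0.001,-0.012,0,0,0,0],[20,-0.001,-0.012,0,0,0,0],[20,-0.001,-0.012,0,0,0,0],[20,0,-0.012,0,0,0,0]]}}

```text
t: 11.08
tool_pos: [0.4684, -0.0072, 0.0321]
eef_rot: [2.245, 2.162, -0.035]
wrist_force: [3.8, 7.5, 1.9]
opening: 0.226
```

{"op": "servo_tool", "data": {"moves": [[20,-0.001,-0.012,0,0,0,0],[20,-0.001,-0.012,0,0,0,0],[20,-0.001,-0.012,0,0,0,0],[20,0,-0.012,0,0,0,0]]}}

```text
t: 11.42
tool_pos: [0.4683, -0.0091, 0.0321]
eef_rot: [2.245, 2.162, -0.035]
wrist_force: [3.7, 6.3, 2.5]
opening: 0.229
```

{"op": "servo_tool", "data": {"moves": [[20,0,-0.012,0,0,0,0],[20,0,-0.012,0,0,0,0],[20,0,-0.012,0,0,0,0],[20,0,-0.012,0,0,0,0]]}}

```text
t: 11.75
tool_pos: [0.4683, -0.0109, 0.0321]
eef_rot: [2.245, 2.162, -0.034]
wrist_force: [3.9, 10.6, 3.3]
opening: 0.227
```

{"op": "servo_tool", "data": {"moves": [[20,0,-0.012,0,0,0,0],[20,0,-0.012,0,0,0,0],[20,0,-0.012,0,0,0,0]]}}

```text
t: 12.0
tool_pos: [0.4683, -0.011, 0.0321]
eef_rot: [2.247, 2.162, -0.032]
wrist_force: [3.7, 18.0, 4.7]
opening: 0.229
```

The row is on the stop at 18 N. I ease off towards 12 N.

{"op": "servo_tool", "data": {"moves": [[20,0,0.025,0,0,0,0],[20,0,0,0,0,0,0]]}}

```text
t: 12.17
tool_pos: [0.4683, -0.0109, 0.0321]
eef_rot: [2.245, 2.162, -0.034]
wrist_force: [4.1, 10.1, 2.3]
opening: 0.228
```

{"op": "servo_tool", "data": {"moves": [[20,0,-0.007,0,0,0,0],[20,0,0,0,0,0,0],[20,0,0,0,0,0,0]]}}

```text
t: 12.42
tool_pos: [0.4683, -0.0109, 0.0321]
eef_rot: [2.246, 2.162, -0.033]
wrist_force: [4.2, 11.9, 3.3]
opening: 0.225
```

{"op": "servo_tool", "data": {"moves": [[20,0,0,0,0,0,0],[20,0,0,0,0,0,0],[20,0,0,0,0,0,0],[20,0,0,0,0,0,0]]}}

```text
t: 12.75
tool_pos: [0.4683, -0.0109, 0.0321]
eef_rot: [2.246, 2.162, -0.033]
wrist_force: [3.9, 12.0, 3.3]
opening: 0.227
```

{"op": "servo_tool", "data": {"moves": [[20,0,0,0,0,0,0],[20,0,0,0,0,0,0],[20,0,0,0,0,0,0],[20,0,0,0,0,0,0],[20,0,0,0,0,0,0]]}}

```text
t: 13.17
tool_pos: [0.4683, -0.0109, 0.0321]
eef_rot: [2.246, 2.162, -0.033]
wrist_force: [4.5, 11.2, 2.2]
opening: 0.227
```

{"op": "servo_tool", "data": {"moves": [[20,0,0,0,0,0,0],[20,0,0,0,0,0,0],[20,0,0,0,0,0,0],[20,0,0,0,0,0,0],[20,0,0,0,0,0,0]]}}

```text
t: 13.58
tool_pos: [0.4683, -0.0109, 0.0321]
eef_rot: [2.246, 2.162, -0.033]
wrist_force: [3.1, 11.4, 3.4]
opening: 0.228
```

{"op": "servo_tool", "data": {"moves": [[20,0,0,0,0,0,0],[20,0,0,0,0,0,0],[20,0,0,0,0,0,0],[20,0,0,0,0,0,0],[20,0,0,0,0,0,0]]}}

```text
t: 14.0
tool_pos: [0.4683, -0.0109, 0.032]
eef_rot: [2.246, 2.162, -0.033]
wrist_force: [3.2, 12.3, 2.9]
opening: 0.227
```

The hold was about 12 N for 1.7 s. Next I release, retreat and rise.

{"op": "servo_tool", "data": {"moves": [[20,0,0.05,0,0,0,0],[20,0,0.1,0,0,0,0],[20,0,0.3,0,0,0,0],[20,0,0.5,0,0,0,0],[20,0,0.5,0,0,0,0]]}}

```text
t: 14.42
tool_pos: [0.4671, 0.0455, 0.0315]
eef_rot: [2.247, 2.161, -0.04]
wrist_force: [0.0, -0.3, 0.3]
opening: 0.229
```

{"op": "servo_tool", "data": {"moves": [[20,0,0,0.6,0,0,0],[0,0,0,0.8,0.033,0,0],[0,0,0,0.9,0,0,0],[0,0,0,0.9,0,0,0],[0,0,0,0,0,0,0]]}}

```text
t: 14.83
tool_pos: [0.4715, 0.0446, 0.1664]
eef_rot: [2.257, 2.173, 0.009]
wrist_force: [1.2, 0.5, -0.1]
opening: 0.007
```

{"op": "servo_tool", "data": {"moves": [[0,0.9,-0.24,0,0,0,0],[0,0.9,-0.24,0,0,0,0],[0,0.9,-0.24,0,0,0,0],[0,0.9,-0.24,0,0,0,0],[0,0.9,-0.24,0,0,0,0]]}}

```text
t: 15.25
tool_pos: [0.6486, -0.0033, 0.1586]
eef_rot: [-2.262, -2.178, 0.003]
wrist_force: [0.2, -0.7, 1.0]
opening: 0.005
```

{"op": "servo_tool", "data": {"moves": [[0,0,0,0,0,0,0],[0,0,0,0,0,0,0]]}}

```text
t: 15.42
tool_pos: [0.6478, -0.0034, 0.1573]
eef_rot: [-2.262, -2.176, 0.004]
wrist_force: [-0.0, 0.5, -0.3]
opening: 0.005
```

```bash
python3 - <<'E'
from cell import ctrl,cams,spotter
from h import *
r=np.load("rack.npy");o=ctrl.get_obs();print(o["t"],o["tool_pos"].round(4),(inv(r,o["tool_pos"][:2])*1000).round(1),o["opening"])
for n in("scene","side"):
    s=cams.snapshot(n)
    for w in("bolt_knob",):
        for d in spotter.spot_in(s,w): print(n,w,np.round(d["uv"]),round(d["conf"],2),(inv(r,onz(s,d["uv"],.066))*1000).round(1))
E
python3 look.py pics/p5.png
```

```text
15.4167 [ 0.6478 -0.0034  0.1573] [180.9   3.7] 0.004948146882604122
scene bolt_knob [290. 246.] 0.8 [148.7   6.4]
scene bolt_knob [262. 220.] 0.21 [ 73.8 -51.3]
side bolt_knob [374. 226.] 0.58 [105.2 -19.6]
```

View pics/p5.png

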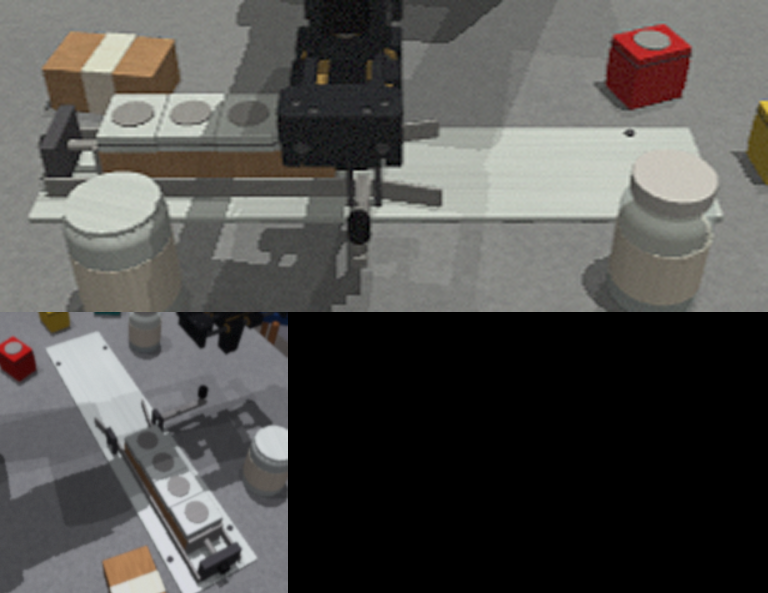

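The row rests at the stop, close together. The knob is at (358,227) in the crop, where it was before. I descend on its outer side and push.

{"op": "servo_tool", "data": {"moves": [[0,0.06,0.03,-0.7,0,0,0],[0,0.05,0,-0.7,0,0,0],[0,0,0,-0.7,0,0,0],[0,0,0,-0.4,0,0,0],[0,0,0,0,0,0,0]]}}

```text
t: 16.13
tool_pos: [0.6486, -0.0006, 0.056]
eef_rot: [-2.259, -2.175, 0.007]
wrist_force: [-0.4, 0.2, -0.6]
opening: 0.004
```

{"op": "servo_tool", "data": {"moves": [[0,-0.1,0.004,0,0,0,0],[0,-0.1,0.004,0,0,0,0],[0,-0.1,0.004,0,0,0,0],[0,-0.1,0.004,0,0,0,0],[0,-0.1,0.004,0,0,0,0]]}}

```text
t: 16.55
tool_pos: [0.6325, -0.0007, 0.0614]
eef_rot: [2.262, 2.178, 0.002]
wrist_force: [3.1, -0.3, 0.1]
opening: 0.003
```

{"op": "servo_tool", "data": {"moves": [[0,-0.15,0.006,0,0,0,0],[0,-0.15,0.006,0,0,0,0],[0,-0.15,0.006,0,0,0,0],[0,-0.15,0.006,0,0,0,0],[0,-0.15,0.006,0,0,0,0]]}}

```text
t: 16.97
tool_pos: [0.602, 0.0005, 0.0603]
eef_rot: [2.262, 2.179, 0.001]
wrist_force: [2.9, 0.3, 2.3]
opening: 0.005
```

{"op": "servo_tool", "data": {"moves": [[0,-0.15,0.006,0,0,0,0],[0,-0.15,0.006,0,0,0,0],[0,-0.15,0.006,0,0,0,0],[0,-0.15,0.006,0,0,0,0],[0,-0.15,0.006,0,0,0,0]]}}

```text
t: 17.38
tool_pos: [0.5716, 0.0017, 0.0599]
eef_rot: [2.263, 2.179, -0.0]
wrist_force: [2.9, -0.1, 2.2]
opening: 0.006
```

{"op": "servo_tool", "data": {"moves": [[0,-0.12,0.004,0,0,0,0],[0,-0.12,0.004,0,0,0,0],[0,-0.12,0.004,0,0,0,0],[0,-0.08,0.003,0,0,0,0],[0,-0.05,0.002,0,0,0,0]]}}

```text
t: 17.8
tool_pos: [0.5519, 0.0025, 0.0598]
eef_rot: [-2.263, -2.179, 0.0]
wrist_force: [2.2, -0.6, 1.4]
opening: 0.005
```

{"op": "servo_tool", "data": {"moves": [[0,-0.04,0.001,0,0,0,0],[0,-0.04,0.001,0,0,0,0],[0,-0.03,0.001,0,0,0,0],[0,-0.03,0.001,0,0,0,0]]}}

```text
t: 18.13
tool_pos: [0.5469, 0.0027, 0.0599]
eef_rot: [-2.263, -2.179, -0.0]
wrist_force: [3.4, -0.0, 1.4]
opening: 0.004
```

{"op": "servo_tool", "data": {"moves": [[0,-0.03,0.001,0,0,0,0],[0,-0.03,0.001,0,0,0,0],[0,-0.03,0.001,0,0,0,0],[0,0,0,0,0,0,0]]}}

```text
t: 18.47
tool_pos: [0.543, 0.0028, 0.0598]
eef_rot: [-2.263, -2.179, 0.0]
wrist_force: [1.7, 0.3, 1.9]
opening: 0.007
```

{"op": "servo_tool", "data": {"moves": [[0,-0.025,0.001,0,0,0,0],[0,-0.025,0.001,0,0,0,0],[0,-0.025,0.001,0,0,0,0]]}}

```text
t: 18.72
tool_pos: [0.5403, 0.0029, 0.0599]
eef_rot: [-2.263, -2.179, -0.0]
wrist_force: [1.1, 0.4, -0.3]
opening: 0.008
```

{"op": "servo_tool", "data": {"moves": [[0,-0.025,0.001,0,0,0,0],[0,-0.025,0.001,0,0,0,0],[0,-0.025,0.001,0,0,0,0]]}}

```text
t: 18.97
tool_pos: [0.5394, 0.0029, 0.0603]
eef_rot: [2.261, 2.176, 0.006]
wrist_force: [13.3, 0.6, -8.2]
opening: 0.006
```

{"op": "servo_tool", "data": {"moves": [[0,-0.02,0.001,0,0,0,0],[0,-0.02,0.001,0,0,0,0],[0,-0.02,0.001,0,0,0,0]]}}

```text
t: 19.22
tool_pos: [0.5392, 0.0028, 0.0607]
eef_rot: [2.259, 2.173, 0.011]
wrist_force: [18.9, 1.9, -11.3]
opening: 0.005
```

The bolt is on its end stop, at 19 N. I retreat and check.

{"op": "servo_tool", "data": {"moves": [[0,0.1,0,0,0,0,0],[0,0.3,0,0,0,0,0],[0,0.6,0,0,0,0,0],[0,0.6,0,0.2,0,0,0],[0,0,0,0.8,0,0,0]]}}

```text
t: 19.63
tool_pos: [0.597, 0.0033, 0.0934]
eef_rot: [-2.257, -2.172, 0.011]
wrist_force: [-1.0, -0.1, -0.4]
opening: 0.008
```

{"op": "servo_tool", "data": {"moves": [[0,0,0,0.9,0,0,0],[0,0,0,0.9,0,0,0],[0,0,0.9,0.9,0,0,0],[0,-0.3,0.9,0.5,0,0,0],[0,-0.5,0.9,0,0,0,0]]}}

```text
t: 20.05
tool_pos: [0.5701, 0.1035, 0.2259]
eef_rot: [2.261, 2.172, 0.008]
wrist_force: [-0.2, 0.0, 0.4]
opening: 0.004
```

{"op": "servo_tool", "data": {"moves": [[0,-0.3,0.9,0,0,0,0],[0,-0.3,0.9,0,0,0,0],[0,0,0.9,0,0,0,0],[0,0,0.5,0,0,0,0],[0,0,0,0,0,0,0]]}}

```text
t: 20.47
tool_pos: [0.5416, 0.235, 0.2203]
eef_rot: [-2.257, -2.183, 0.002]
wrist_force: [-0.5, -0.8, -0.2]
opening: 0.006
```

```bash
python3 look.py pics/p6.png; python3 -c "
from cell import ctrl;o=ctrl.get_obs();print(o['t'],o['tool_pos'],o['wrist_force'])"
```

```text
20.5667 [0.54236629 0.2316478  0.22003768] [ 0.31550551  0.24749    -0.14862762]
```

View pics/p6.png

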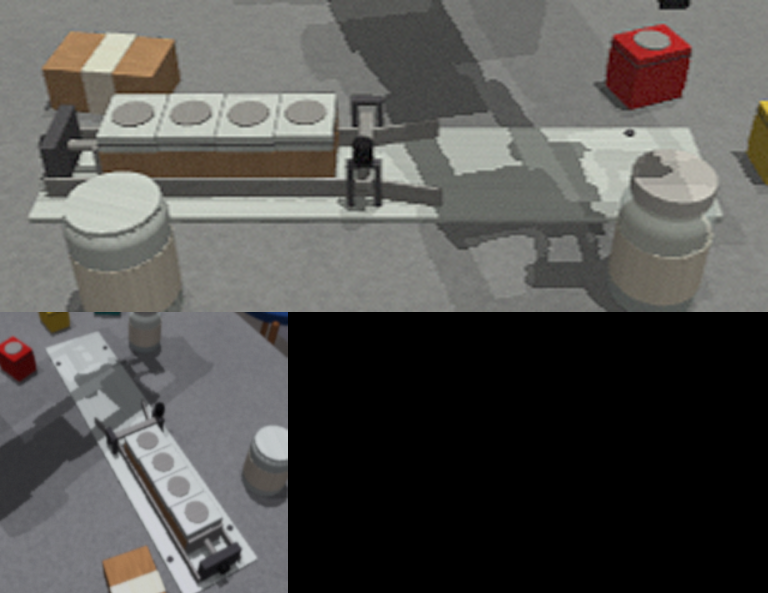

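The bolt lies across the mouth, with its knob at (362,152) in the crop. The four tins stand tight against the plate, and the can, jar and carton have not moved. I check the knob position and hand in.

```bash
python3 - <<'E'
from cell import ctrl,cams
from h import *
r=np.load("rack.npy");s=cams.snapshot("scene")
print((inv(r,onz(s,(140+362/2.4,150+152/2.4),.066))*1000).round(1))
print(ctrl.hand_in())
E
```

```text
[51.4  5.5]
the job is handed in; nothing more can be done
None
```

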